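# Confirm three picked bins on the parts-issue bench, in pick-list order

### The job

Book out the picked spare parts by pressing the confirm keys on the bins with a fingertip, each lightly and all the way down: first the key of the bin with the big bolt, then that of the bin with the large bearing ring, and last that of the bin with the filter canister. Leave the key of the bin with the small bearing ring up. Do not shift, pick up or knock the bins, the parts in them or the other things on the bench.

Things in the scene. Friction and masses are not known exactly. Their poses are not given: they have to be found in the camera images.
- bolt_key_top (a point): centre of the upper face of the confirm key of the bin that holds the big hexagon-headed bolt. The key is a white rectangular push key, 30 mm (bin's x) by 36 mm (bin's y), on the low block at the bin's robot side; its upper face is 46 mm above the table when up and 34 mm, flush with the block, when fully down. Axes are the bin's, z up.
- bolt_key (a joint): travel of that key in m: 0 fully up (it may start up to 0.0015 down), 0.012 fully down. It resists with a steady 2.5 N or so, has no return spring and stays down where it is left; it cannot be brought up again. At 0.012 it meets a hard stop; more than 25 N on a key or bin counts as rough.
- bigring_key_top (a point): centre of the upper face of the confirm key of the bin that holds the large bearing ring. The key is a white rectangular push key, 30 mm (bin's x) by 36 mm (bin's y), on the low block at the bin's robot side; its upper face is 46 mm above the table when up and 34 mm, flush with the block, when fully down. Axes are the bin's, z up.
- bigring_key (a joint): travel of that key in m: 0 fully up (it may start up to 0.0015 down), 0.012 fully down. It resists with a steady 2.5 N or so, has no return spring and stays down where it is left; it cannot be brought up again. At 0.012 it meets a hard stop; more than 25 N on a key or bin counts as rough.
- filter_key_top (a point): centre of the upper face of the confirm key of the bin that holds the filter canister. The key is a white rectangular push key, 30 mm (bin's x) by 36 mm (bin's y), on the low block at the bin's robot side; its upper face is 46 mm above the table when up and 34 mm, flush with the block, when fully down. Axes are the bin's, z up.
- filter_key (a joint): travel of that key in m: 0 fully up (it may start up to 0.0015 down), 0.012 fully down. It resists with a steady 2.5 N or so, has no return spring and stays down where it is left; it cannot be brought up again. At 0.012 it meets a hard stop; more than 25 N on a key or bin counts as rough.
- smallring_key_top (a point): centre of the upper face of the confirm key of the bin that holds the small bearing ring. The key is a white rectangular push key, 30 mm (bin's x) by 36 mm (bin's y), on the low block at the bin's robot side; its upper face is 46 mm above the table when up and 34 mm, flush with the block, when fully down. Axes are the bin's, z up.
- smallring_key (a joint): travel of that key in m: 0 fully up (it may start up to 0.0015 down), 0.012 fully down. It resists with a steady 2.5 N or so, has no return spring and stays down where it is left; it cannot be brought up again. At 0.012 it meets a hard stop; more than 25 N on a key or bin counts as rough.
- bolt_bin: loose green steel picking bin holding the big hexagon-headed bolt; 170 (x) by 96 (y) mm, about 0.9 kg, origin at the centre of its underside. +x points away from the robot (yaw within 0.18 rad). The key's block (50 mm long, 34 mm high; key centre 60 mm to -x of the origin) is at its -x end; the open compartment behind has walls up to 60 mm high. The four bins are alike and stand side by side in any order.
- bigring_bin: loose green steel picking bin holding the large bearing ring; 170 (x) by 96 (y) mm, about 0.9 kg, origin at the centre of its underside. +x points away from the robot (yaw within 0.18 rad). The key's block (50 mm long, 34 mm high; key centre 60 mm to -x of the origin) is at its -x end; the open compartment behind has walls up to 60 mm high. The four bins are alike and stand side by side in any order.
- filter_bin: loose green steel picking bin holding the filter canister; 170 (x) by 96 (y) mm, about 0.9 kg, origin at the centre of its underside. +x points away from the robot (yaw within 0.18 rad). The key's block (50 mm long, 34 mm high; key centre 60 mm to -x of the origin) is at its -x end; the open compartment behind has walls up to 60 mm high. The four bins are alike and stand side by side in any order.
- smallring_bin: loose green steel picking bin holding the small bearing ring; 170 (x) by 96 (y) mm, about 0.9 kg, origin at the centre of its underside. +x points away from the robot (yaw within 0.18 rad). The key's block (50 mm long, 34 mm high; key centre 60 mm to -x of the origin) is at its -x end; the open compartment behind has walls up to 60 mm high. The four bins are alike and stand side by side in any order.
- bolt: steel bolt with a hexagon head, 83 mm long, head 24 mm across, shank 16 mm, lying loose in its bin; origin on its underside near mid-length.
- bigring: large steel bearing ring, 76 mm outside, 40 mm bore, 18 mm high, lying flat and loose in its bin; origin at the centre of its underside.
- filter: steel filter canister, upright cylinder of 62 mm diameter and 70 mm height, loose in its bin (its top is 74 mm above the table); origin at the centre of its underside.
- smallring: small steel bearing ring, 42 mm outside, 20 mm bore, 12 mm high, lying flat and loose in its bin; origin at the centre of its underside.
- screwdriver: loose bystander: black-handled screwdriver, 170 mm long, lying among the bins; to be left alone.
- grease: loose bystander: small closed aluminium can, 34 mm diameter, 70 mm high, standing among the bins; to be left alone.
- bushing: loose bystander: brass bushing, solid cylinder of 32 mm diameter and 45 mm height, standing among the bins; to be left alone.
- wrench: loose bystander: wrench, 160 mm long, lying on the table on the robot's side of the bins; to be left alone.
- carton: loose bystander: cardboard carton 90 x 70 x 50 mm, to the right of the bins; to be left alone.
- mug: loose bystander: white mug, 78 mm diameter, 90 mm high, to the left of the bins; to be left alone.
Mind the look-alikes: they are no part of the job. Leave any orange look-alike of the bigring_bin alone. What is shaped like the filter_bin but red is not meant.

How it is judged:
By the outcome, as a careful person would: the job done as asked, in the order asked, and still so for the second after the job is handed in, with the robot touching nothing.
It also fails if it takes over 48 s, if anything falls off the work surface, if the arm or the gripper's body presses on something with over 40 N, if the wrist force passes 120 N, or if a joint passes its speed limit or range.

### The arm

A 6-joint arm with a two-finger parallel gripper is mounted at the origin on the work surface. World frame = base frame: x ahead of the robot, y to its left, z up, the work surface at z = 0. Lengths are in m, angles in rad, forces in N, time in s.
With the tool pointing down it reaches from about 0.3 to 0.775 m from the base axis. Payload 14.6 kg.
Tool frame: the origin (TCP) lies midway between the tips of the shut fingers; the grasp point (between the pads) lies robot.grip_depth behind it (robot.grip_depth is the distance from the TCP to the grasp point, in m); x points along the fingers, y is the direction in which the jaws open and shut, and the axes are right-handed (so a half turn about x gives the same grasp; the last joint's range is limited). The gripper opens to 85 mm and grips with 20 to 120 N. Pads are 22 mm wide; open, the fingers measure 114 mm over their backs; the gripper's body (76 mm by 85 mm) begins 54 mm behind the grasp point. The pads swing forward as they close: fully open they stand 13 mm farther back than shut.
Start: joints at [1.248, 0.3, 1.521, -0, 1.321, -0.067], TCP at [0.139, 0.532, 0.231] pointing down, gripper open.
Joint ranges: [-3.03, 3.03], [-0.79, 2.21], [0.23, 2.52], [-1.04, 4.18], [0, 3.07], [-2.55, 2.55]. Speed limits (rad/s): [2.22, 2.22, 2.57, 3.14, 3.14, 3.14].

### API

Orientations are given as a rotation vector (axis times angle).
In Python, from workcell import robot, cams, job, regions_of, landmark_of gives the robot as it stands.
- The arm moves only by the tool carry_out, never from a script. Its argument "increments" is a list of rows, each a list of 3 entries, a list of its own where there are three numbers: the opening in per cent of the stroke, from 0 (shut) to 100 (fully open), then the shift along the tool's x, y, z in m, then the turn about the tool's x in degrees. A call has 1 to 5 rows; each row is the pose to reach, as a shift and turn from the pose commanded when the call began, along the tool's axes at that moment; what a row does not reach only later rows make up. A row lasts 1/10 s, in which the tool goes at most 50 mm and 8.59 degrees, less where a joint would pass 70% of its speed; a pose out of reach is approached as far as the arm can. A call with a gripper value outside its range is refused whole. The fingers move at their own pace and stop on an object; the grip force is fixed at half the most. Time passes only in rows, so rows that repeat a pose let the fingers close. It gives the time, the measured TCP pose, the force and the opening at its end, in the units of the state.
- robot.get_obs(): the state, without advancing time (a new reading comes with each control period).
- cams.get_image(name): name is "scene" or "top" or "wrist"; returns a dict with "pixels" (420x560x3 uint8, red, green, blue), "depth" (420x560 float32, m along the optical axis (not along the pixel's ray), 0 where there is no reading), "K" (3x3 intrinsics, pixels), "view" (4x4, takes a point from world to camera coordinates). Camera axes: x right, y up, looking along -z (the intrinsics and any distortion apply to the point x, -y, -z); pixel columns grow to the right and rows downward; lengths in m; the calibration is good to about 2 mm. A picture is of the moment at which its call begins.
- job.job_done(): hands the job in, once; it reports no verdict.
Trained networks look in a picture, given as the dict that the camera call returned (one of the last four; its "shot" number tells which), for a name from the list of things; names that differ only in an ending like _2 or _b are one class to them, and where a whole thing is asked for, a point or a joint stands for the part that bears it (a point fixed in the world has none). Each returns a list of dicts, best first, with "conf" (0 to 1); they miss things now and then, are a little off and sometimes report something else, mostly with a low value. They report only what shows in the picture. A call takes as long as a camera call. They do not tell look-alikes from the thing itself.
- regions_of(query, picture): "pixels" (420x560 bool, what is visible of it) and "pixel" ([column, row] in pixels, amid what is visible of it).
- landmark_of(query, picture): "pixel" ([column, row] in pixels: a listed point, or the origin of a listed thing).
The state is a dict: "clock": time; "joints": joint angles; "qvel": joint speeds; "joint_efforts": joint torques, N m; "position": TCP position; "ee_rot": TCP orientation; "wrist_force": force on the tool from outside, world axes, zero at the start; "moment": the same for the moment, N m; "opening": opening from 0.0 (shut) to 1.0 (fully open).
Only numpy, scipy, OpenCV 4.12 (cv2) and the standard library are available. Lean on these libraries where they do the work, as an engineer would, in place of code of your own. Each camera call takes 0.05 s, during which the arm holds its last target.

## Working session

There is one attempt and no reset: what is moved stays moved. The work goes in short steps, Python scripts to look and compute and a tool call to move; the robot and the scene stay as the last step left them, time stands still between calls to the robot, and variables do not carry over. Pictures are saved under pics/ and viewed, and the job is handed in when it is done.

Besides the shell and the picture viewer there is one more tool, called as name([rows], argument=value, ...), one row to a line, values as JSON. carry_out: Moves the arm, as the interface text tells. Its arguments: {"type":"object","properties":{"increments":{"type":"array","items":{"type":"array"}}},"required":["increments"]}

```bash
mkdir -p pics; ls
cat > h.py <<'E'
import numpy as np, cv2
from workcell import robot, cams, job, regions_of, landmark_of
def save(p,name): cv2.imwrite('pics/'+name,cv2.cvtColor(p['pixels'],cv2.COLOR_RGB2BGR))
def w(p,c,r,d=None):
    K=p['K']; d=d if d else float(p['depth'][int(round(r)),int(round(c))])
    pc=np.array([(c-K[0,2])/K[0,0]*d,-(r-K[1,2])/K[1,1]*d,-d,1]); return (np.linalg.inv(p['view'])@pc)[:3]
def wz(p,c,r,z):
    a=w(p,c,r,0.5);b=w(p,c,r,1.0); return a+(b-a)*(z-a[2])/(b[2]-a[2])
E
python3 - <<'E'
from h import *
for n in ['top','scene']:
    p=cams.get_image(n); save(p,n+'1.png'); print(n,p.keys(),p['K'].tolist())
    for k in ['bolt','bigring','filter','smallring']:
        for q in [k+'_key_top']:
            for x in landmark_of(q,p)[:4]:
                c,r=x['pixel']; print(q,x['conf'],np.round([c,r]),np.round(w(p,c,r),4),np.round(wz(p,c,r,.046),4))
        for q in [k,k+'_bin']:
            for x in regions_of(q,p)[:4]:
                c,r=x['pixel']; print(q,round(x['conf'],2),np.round([c,r]),np.round(w(p,c,r),3),x['pixels'].sum())
o=robot.get_obs();print({k:np.round(v,3) for k,v in o.items()})
E
```

```text
pics
top dict_keys(['pixels', 'depth', 'K', 'view', 'shot']) [[388.9849415902325, 0.0, 278.46419432975244], [0.0, 388.9849415902325, 205.27955771880247], [0.0, 0.0, 1.0]]
bolt_key_top 0.69 [408. 180.] [ 0.5505 -0.336   0.0179] [ 0.5454 -0.3262  0.046 ]
bolt_key_top 0.62 [418. 199.] [ 0.4968 -0.3468  0.0453] [ 0.4968 -0.3466  0.046 ]
bolt 0.6 [407. 168.] [ 0.58  -0.334  0.025] 173
bolt_bin 0.85 [411. 176.] [ 0.559 -0.343  0.021] 2862
bigring_key_top 0.51 [359. 280.] [ 0.3015 -0.1909  0.0444] [ 0.3016 -0.1906  0.046 ]
bigring_key_top 0.29 [189. 173.] [0.5728 0.2149 0.0628] [0.5764 0.2186 0.046 ]
bigring 0.76 [236. 162.] [0.61  0.106 0.004] 554
bigring 0.74 [ 75. 196.] [0.53  0.518 0.011] 1529
bigring_bin 0.98 [236. 181.] [0.56  0.107 0.007] 2272
bigring_bin 0.69 [149. 179.] [0.557 0.31  0.074] 719
bigring_bin 0.61 [334. 270.] [ 0.327 -0.138  0.003] 2807
filter_key_top 0.57 [176. 252.] [0.3812 0.2492 0.0479] [0.3812 0.2497 0.046 ]
filter_key_top 0.47 [144. 207.] [0.4933 0.331  0.0463] [0.4933 0.3311 0.046 ]
filter 0.78 [146. 178.] [0.559 0.317 0.073] 719
filter 0.46 [189. 170.] [0.577 0
[... 1539 characters left out ...]
68
smallring_key_top 0.76 [248. 267.] [ 0.587  -0.125   0.0401] [ 0.5895 -0.1259  0.046 ]
smallring 0.64 [262. 296.] [ 0.652 -0.125  0.011] 259
smallring 0.49 [250. 268.] [ 0.593 -0.122  0.044] 220
smallring_bin 0.8 [266. 288.] [ 0.638 -0.107  0.005] 3234
{'clock': np.float64(1.3), 'joints': array([ 1.248,  0.3  ,  1.521,  0.   ,  1.321, -0.067]), 'qvel': array([-0.   ,  0.001,  0.   , -0.001,  0.001, -0.   ]), 'joint_efforts': array([ -0.   , -54.334, -36.201,  -0.   ,   0.   ,   0.   ]), 'position': array([0.139, 0.532, 0.231]), 'ee_rot': array([ 0.201,  1.561, -0.201]), 'wrist_force': array([-0.267, -0.571,  0.019]), 'moment': array([-0.029,  0.035, -0.015]), 'opening': np.float64(1.006)}
```

View pictures.

View pics/top1.png

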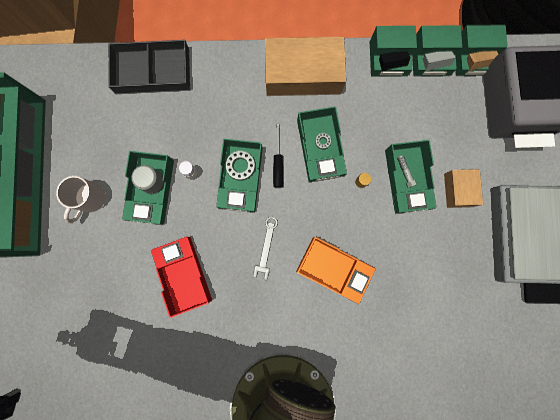

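View pics/scene1.png

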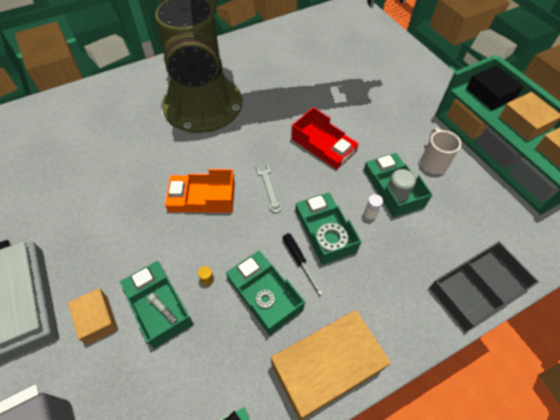

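The top view shows four green bins. From left to right they hold the filter (key ~142,212), the big ring (key ~236,199), the small ring (key ~326,166) and the bolt (key ~418,200). The red and orange bins are nearer the robot. Next I measure the keys precisely from the white patches.

Run:
```python
from h import *
S={'top':dict(filter=(142,212),big=(236,199),small=(326,166),bolt=(418,200)),'scene':dict(filter=(387,162),big=(317,203),small=(248,268),bolt=(142,277))}
for n in S:
    p=cams.get_image(n); px=p['pixels'].astype(int)
    m=((px.min(2)>185)&(px.max(2)-px.min(2)<30)).astype(np.uint8)
    nl,L,st,ce=cv2.connectedComponentsWithStats(m,connectivity=4)
    for k,(c,r) in S[n].items():
        l=L[r,c]
        if l==0: print(k,px[r,c]);continue
        c0,r0=ce[l]; rr,cc=np.where(L==l)
        dd=np.array([w(p,a,b) for a,b in zip(cc,rr)])
        P=np.array([wz(p,a,b,.046)[:2] for a,b in zip(cc,rr)]).astype(np.float32)
        rect=cv2.minAreaRect(P)
        print(n,k,'area',len(rr),'c',np.round([c0,r0],1),'w@.046',np.round(wz(p,c0,r0,.046),4),'med z',np.round(np.median(dd[:,2]),4),'mean',np.round(dd.mean(0),4),'rect',np.round(rect[0],4),np.round(rect[1],3),round(rect[2],1))
R=cv2.Rodrigues(robot.get_obs()['ee_rot'])[0];print(np.round(R,3),robot.grip_depth)
```

```text
top filter area 164 c [140.7 211.2] w@.046 [0.4828 0.3378 0.046 ] med z 0.0455 mean [0.4821 0.336  0.0512] rect [0.4827 0.3379] [0.034 0.029] 82.2
top big area 161 c [235.6 198.4] w@.046 [0.5089 0.1043 0.046 ] med z 0.0458 mean [0.5089 0.1044 0.0457] rect [0.5087 0.1035] [0.035 0.027] 88.6
top small area 157 c [326.6 166.1] w@.046 [ 0.585  -0.1241  0.046 ] med z 0.0456 mean [ 0.5824 -0.1225  0.0576] rect [ 0.5851 -0.1241] [0.028 0.035] 8.9
top bolt area 157 c [417.3 199.6] w@.046 [ 0.495  -0.3455  0.046 ] med z 0.0446 mean [ 0.4943 -0.3438  0.0508] rect [ 0.4949 -0.3456] [0.028 0.034] 5.7
scene filter area 118 c [385.8 160.8] w@.046 [0.4854 0.3353 0.046 ] med z 0.0439 mean [0.4838 0.3374 0.0431] rect [0.4849 0.3356] [0.035 0.031] 82.7
scene big area 148 c [316.5 202.1] w@.046 [0.5113 0.1028 0.046 ] med z 0.0444 mean [0.5101 0.1037 0.0438] rect [0.511  0.1029] [0.036 0.03 ] 83.0
scene small area 199 c [248.1 266.4] w@.046 [ 0.5876 -0.1255  0.046 ] med z 0.0442 mean [ 0.5866 -0.1251  0.0437] rect [ 0.5877 -0.1253] [0.03  0.037] 8.8
scene bolt area 200 c [141.5 276.8] w@.046 [ 0.498  -0.3468  0.046 ] med z 0.0436 mean [ 0.501  -0.3461  0.0518] rect [ 0.498  -0.3463] [0.03  0.035] 4.9
[[-0.     0.253  0.967]
 [ 0.     0.967 -0.253]
 [-1.     0.    -0.   ]] 0.0187
```

carry_out([
  [0, [0, -0.025, 0.039], -4],
  [0, [0, -0.05, 0.078], -8],
  [0, [0, -0.075, 0.117], -12],
  [0, [0, -0.1, 0.156], -16],
  [0, [0, -0.125, 0.195], -20],
])

```text
clock: 1.9
position: [0.2971, 0.3603, 0.2315]
ee_rot: [-0.075, 1.569, 0.076]
wrist_force: [1.0, 0.6, 0.1]
opening: 0.144
```

carry_out([
  [0, [0.004, -0.042, 0.023], 0],
  [0, [0.008, -0.084, 0.046], 0],
  [0, [0.012, -0.126, 0.069], 0],
  [0, [0.016, -0.168, 0.092], 0],
  [0, [0.02, -0.21, 0.115], 0],
])

```text
clock: 2.4
position: [0.431, 0.1616, 0.2114]
ee_rot: [-0.073, 1.569, 0.073]
wrist_force: [0.6, 1.8, 0.2]
opening: 0.001
```

carry_out([
  [0, [0.008, -0.048, 0.0], 0],
  [0, [0.016, -0.096, 0.0], 0],
  [0, [0.024, -0.144, 0.0], 0],
  [0, [0.032, -0.192, 0.0], 0],
  [0, [0.04, -0.24, 0.0], 0],
])

```text
clock: 2.9
position: [0.4524, -0.0775, 0.1712]
ee_rot: [-0.073, 1.569, 0.073]
wrist_force: [1.1, 0.8, 0.2]
opening: -0.003
```

carry_out([
  [0, [0.004, -0.048, 0.003], 0],
  [0, [0.008, -0.096, 0.006], 0],
  [0, [0.012, -0.144, 0.009], 0],
  [0, [0.016, -0.19, 0.012], 0],
  [0, [0.02, -0.23, 0.016], 0],
])

```text
clock: 3.4
position: [0.4898, -0.3055, 0.1511]
ee_rot: [-0.073, 1.569, 0.072]
wrist_force: [0.3, -0.5, 0.7]
opening: 0.004
```

carry_out([
  [0, [0.02, -0.03, 0.002], 0],
  [0, [0.05, -0.041, 0.003], 0],
  [0, [0.07, -0.041, 0.003], 0],
  [0, [0.075, -0.041, 0.003], 0],
  [0, [0.075, -0.041, 0.003], 0],
])

```text
clock: 3.9
position: [0.4967, -0.3433, 0.0761]
ee_rot: [-0.073, 1.57, 0.074]
wrist_force: [0.3, -0.1, -0.1]
opening: -0.002
```

Run:
```python
from h import *
print(robot.get_obs()['position'])
for n in ['top','wrist']:
    p=cams.get_image(n); save(p,n+'2.png')
    v=p['view']; print(np.round(np.linalg.inv(v)[:3,3],3))
print(robot.get_obs()['wrist_force'])
```

```text
[ 0.49666989 -0.34332982  0.07608643]
[0.37  0.007 0.999]
[ 0.422 -0.35   0.219]
[-0.67494893  0.11374347 -0.01345422]
```

View pics/wrist2.png

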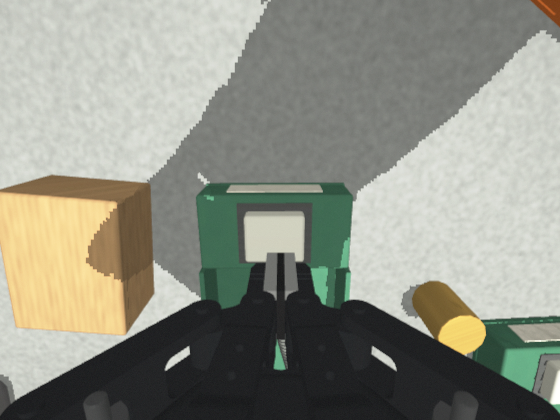

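View pics/top2.png

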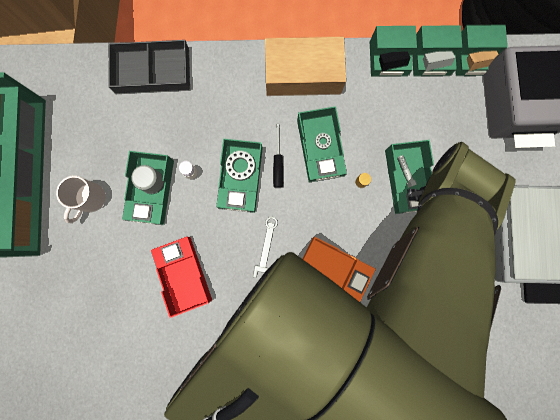

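The wrist view shows the shut fingertip (~281,258) just past the bolt bin's key (cols 245-308, rows 210-262). That fits a tip hovering above the key, and I check it in numbers.

Run:
```python
from h import *
p=cams.get_image('wrist')
def proj(P):
    q=p['view']@np.r_[P,1]; return p['K'][0,0]*q[0]/-q[2]+p['K'][0,2], p['K'][1,1]*-q[1]/-q[2]+p['K'][1,2]
print('tcp',proj(robot.get_obs()['position']))
for c,r in [(245,212),(306,212),(309,262),(244,262)]: print(wz(p,c,r,.046))
print(w(p,275,235), proj([.4965,-.346,.046]))
```

```text
tcp (np.float64(279.4996321996189), np.float64(270.16807601617893))
[ 0.47930129 -0.36536207  0.046     ]
[ 0.47601616 -0.33059375  0.046     ]
[ 0.5072545  -0.32508675  0.046     ]
[ 0.51095155 -0.36404731  0.046     ]
[ 0.49283245 -0.34696072  0.04340221] (np.float64(275.99249709411026), np.float64(242.55179173131518))
```

carry_out([
  [0, [0.008, -0.003, -0.001], 0],
  [0, [0.016, -0.003, -0.001], 0],
  [0, [0.024, -0.003, -0.001], 0],
  [0, [0.026, -0.003, -0.001], 0],
])

```text
clock: 4.45
position: [0.4956, -0.3463, 0.0489]
ee_rot: [-0.072, 1.571, 0.074]
wrist_force: [0.2, 0.7, 0.6]
opening: -0.0
```

carry_out([
  [0, [0.002, 0, 0], 0],
  [0, [0.004, 0, 0], 0],
  [0, [0.006, 0, 0], 0],
  [0, [0.008, 0, 0], 0],
  [0, [0.01, 0, 0], 0],
])

```text
clock: 4.95
position: [0.4961, -0.3467, 0.0404]
ee_rot: [-0.073, 1.569, 0.073]
wrist_force: [-0.9, -0.3, 2.3]
opening: 0.003
```

carry_out([
  [0, [0.0015, 0, 0], 0],
  [0, [0.003, 0, 0], 0],
  [0, [0.0045, 0, 0], 0],
  [0, [0.005, 0, 0], 0],
  [0, [0.005, 0, 0], 0],
])

```text
clock: 5.45
position: [0.4961, -0.3466, 0.0352]
ee_rot: [-0.073, 1.57, 0.073]
wrist_force: [1.3, -0.1, 0.8]
opening: -0.002
```

carry_out([
  [0, [0.0005, 0, 0], 0],
  [0, [0.001, 0, 0], 0],
  [0, [0.001, 0, 0], 0],
])

```text
clock: 5.75
position: [0.496, -0.3466, 0.0343]
ee_rot: [-0.073, 1.57, 0.073]
wrist_force: [1.4, -0.2, 1.4]
opening: -0.005
```

carry_out([
  [0, [0.0005, 0, 0], 0],
  [0, [0.0005, 0, 0], 0],
])

```text
clock: 5.95
position: [0.4961, -0.3467, 0.0341]
ee_rot: [-0.073, 1.57, 0.073]
wrist_force: [-1.4, 1.3, 5.5]
opening: -0.003
```

carry_out([
  [0, [0.0005, 0, 0], 0],
  [0, [0.0005, 0, 0], 0],
])

```text
clock: 6.15
position: [0.4961, -0.3467, 0.0341]
ee_rot: [-0.073, 1.569, 0.073]
wrist_force: [-3.1, 2.4, 10.7]
opening: -0.001
```

carry_out([
  [0, [-0.01, 0, 0], 0],
  [0, [-0.035, 0, 0], 0],
  [0, [-0.07, 0.0, 0], 0],
  [0, [-0.1, 0.02, 0], 0],
  [0, [-0.11, 0.06, 0], 0],
])

```text
clock: 6.65
position: [0.491, -0.2883, 0.1466]
ee_rot: [-0.074, 1.566, 0.069]
wrist_force: [1.3, 0.8, 0.3]
opening: 0.002
```

Run:
```python
from h import *
p=cams.get_image('wrist'); save(p,'wrist3.png')
d=p['depth']; px=p['pixels']
s=cams.get_image('scene'); save(s,'scene3.png')
for q,pp in (('wrist',p),('scene',s)):
    v=pp['view']@np.array([.496,-.346,.034,1]); K=pp['K']; c=K[0,0]*v[0]/-v[2]+K[0,2]; r=K[1,1]*v[1]/v[2]+K[1,2]
    print(q,c,r)
    if 0<c<555 and 0<r<415:
        c,r=int(c),int(r); print([np.round(w(pp,c+i,r+j),4).tolist() for i in(-3,0,3) for j in (-3,0,3)])
```

```text
wrist 210.97700788440494 204.31632437863047
[[0.4932, -0.3492, 0.0346], [0.4959, -0.3492, 0.0343], [0.4986, -0.3492, 0.0343], [0.4931, -0.3468, 0.0344], [0.4957, -0.3468, 0.0342], [0.498, -0.3465, 0.0353], [0.4936, -0.3448, 0.032], [0.4955, -0.3443, 0.0343], [0.4983, -0.3443, 0.0337]]
scene 143.0713311596159 278.051415361247
[[0.4866, -0.3496, 0.0359], [0.492, -0.3522, 0.033], [0.5, -0.3543, 0.0347], [0.4875, -0.344, 0.0317], [0.4958, -0.3461, 0.0339], [0.5033, -0.3483, 0.035], [0.4936, -0.3375, 0.037], [0.5003, -0.3399, 0.0364], [0.5062, -0.3424, 0.0343]]
```

carry_out([
  [0, [0, 0.048, 0.007], 0],
  [0, [0, 0.096, 0.014], 0],
  [0, [0, 0.144, 0.021], 0],
  [0, [0, 0.192, 0.028], 0],
  [0, [0, 0.24, 0.034], 0],
])

```text
clock: 7.25
position: [0.5018, -0.0432, 0.1434]
ee_rot: [-0.073, 1.57, 0.073]
wrist_force: [0.9, -0.0, 0.5]
opening: -0.002
```

carry_out([
  [0, [0, 0.048, 0.007], 3],
  [0, [0.005, 0.096, 0.014], 6],
  [0, [0.03, 0.14, 0.02], 9],
  [0, [0.06, 0.147, 0.021], 9],
  [0, [0.07, 0.147, 0.021], 9],
])

```text
clock: 7.75
position: [0.5078, 0.1045, 0.0707]
ee_rot: [0.048, 1.574, -0.049]
wrist_force: [-0.4, -1.0, 0.0]
opening: 0.006
```

Run:
```python
from h import *
p=cams.get_image('wrist'); save(p,'wrist4.png'); print(robot.get_obs()['position'])
px=p['pixels'].astype(int)
v=p['view']@np.array([.51,.1035,.046,1]); K=p['K'];print(K[0,0]*v[0]/-v[2]+K[0,2],K[1,1]*v[1]/v[2]+K[1,2])
```

```text
[0.50783838 0.10341438 0.07051334]
278.2070498797967 252.92267925582007
```

View pics/wrist4.png

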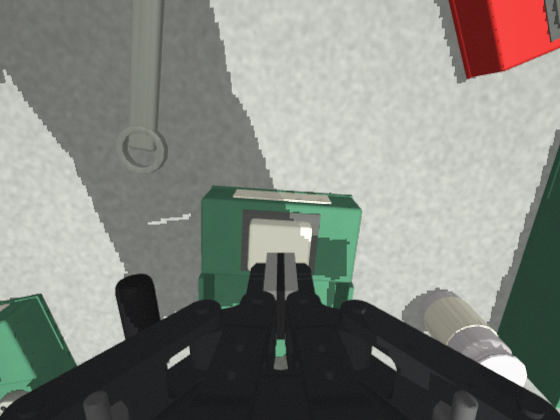

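The tip (~280,262) is over the big-ring bin's key (cols 249-313, rows 219-270) and laterally centred.

carry_out([
  [0, [0.008, 0, 0], 0],
  [0, [0.016, 0, 0], 0],
  [0, [0.02, 0, 0], 0],
  [0, [0.022, 0, 0], 0],
])

```text
clock: 8.2
position: [0.5093, 0.103, 0.0513]
ee_rot: [0.051, 1.57, -0.051]
wrist_force: [0.2, -0.3, 0.6]
opening: 0.003
```

carry_out([
  [0, [0.003, 0, 0], 0],
  [0, [0.006, 0, 0], 0],
  [0, [0.009, 0, 0], 0],
  [0, [0.012, 0, 0], 0],
  [0, [0.013, 0, 0], 0],
])

```text
clock: 8.7
position: [0.5093, 0.1035, 0.0381]
ee_rot: [0.05, 1.57, -0.05]
wrist_force: [0.3, -1.1, 2.4]
opening: -0.002
```

carry_out([
  [0, [0.0005, 0, 0], 0],
  [0, [0.001, 0, 0], 0],
  [0, [0.001, 0, 0], 0],
])

```text
clock: 9.0
position: [0.5092, 0.1035, 0.0373]
ee_rot: [0.05, 1.57, -0.05]
wrist_force: [1.3, -0.4, 0.9]
opening: -0.001
```

carry_out([
  [0, [0.001, 0, 0], 0],
  [0, [0.002, 0, 0], 0],
  [0, [0.003, 0, 0], 0],
  [0, [0.003, 0, 0], 0],
])

```text
clock: 9.4
position: [0.5091, 0.1036, 0.0341]
ee_rot: [0.05, 1.57, -0.05]
wrist_force: [0.1, -0.1, 1.1]
opening: -0.001
```

carry_out([
  [0, [0.0005, 0, 0], 0],
  [0, [0.0005, 0, 0], 0],
])

```text
clock: 9.6
position: [0.5091, 0.1036, 0.0341]
ee_rot: [0.05, 1.57, -0.05]
wrist_force: [-1.8, -0.6, 6.8]
opening: -0.001
```

carry_out([
  [0, [0.0003, 0, 0], 0],
  [0, [0.0003, 0, 0], 0],
])

```text
clock: 9.8
position: [0.5091, 0.1036, 0.034]
ee_rot: [0.05, 1.57, -0.05]
wrist_force: [-3.7, -1.6, 11.1]
opening: 0.002
```

carry_out([
  [0, [-0.01, 0, 0], 0],
  [0, [-0.04, 0, 0], 0],
  [0, [-0.08, 0.01, -0.002], 0],
  [0, [-0.11, 0.04, -0.007], 0],
  [0, [-0.115, 0.085, -0.014], 0],
])

```text
clock: 10.3
position: [0.5019, 0.1895, 0.1527]
ee_rot: [0.054, 1.565, -0.051]
wrist_force: [1.5, 0.5, 0.1]
opening: 0.003
```

carry_out([
  [0, [0, 0.048, -0.009], 1],
  [0, [0, 0.096, -0.018], 3],
  [0, [0.02, 0.135, -0.025], 4],
  [0, [0.06, 0.146, -0.027], 4],
  [0, [0.075, 0.146, -0.027], 4],
])

```text
clock: 10.8
position: [0.4809, 0.3374, 0.0702]
ee_rot: [0.101, 1.572, -0.105]
wrist_force: [0.2, -0.8, -0.9]
opening: -0.002
```

Run:
```python
from h import *
p=cams.get_image('wrist'); save(p,'wrist5.png'); print(robot.get_obs()['position'])
v=p['view']@np.array([.484,.3365,.046,1]); K=p['K'];print(K[0,0]*v[0]/-v[2]+K[0,2],K[1,1]*v[1]/v[2]+K[1,2])
s=cams.get_image('scene'); save(s,'scene5.png')
v=s['view']@np.array([.509,.1035,.034,1]); K=s['K'];c,r=K[0,0]*v[0]/-v[2]+K[0,2],K[1,1]*v[1]/v[2]+K[1,2]
print(c,r,[round(float(w(s,c+i,r+j)[2]),4) for i in (-3,0,3) for j in (-3,0,3)])
```

```text
[0.48094619 0.33591318 0.06921033]
279.0783490690093 254.82717975540854
315.8834858065996 203.90418105839478 [0.0336, 0.0362, 0.0327, 0.0323, 0.0342, 0.0337, 0.034, 0.0336, 0.034]
```

View pics/wrist5.png

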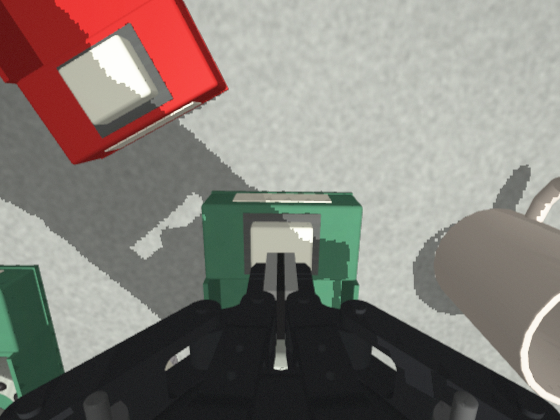

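View pics/scene5.png

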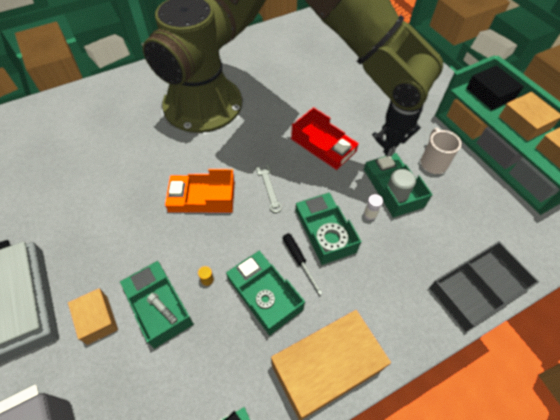

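The scene view shows the bolt and big-ring keys flush. In the wrist view the tip (~280,262) is centred over the filter bin's key (cols 250-314).

carry_out([
  [0, [0.008, 0, 0], 0],
  [0, [0.016, 0, 0], 0],
  [0, [0.02, 0, 0], 0],
  [0, [0.021, 0, 0], 0],
])

```text
clock: 11.3
position: [0.4831, 0.3363, 0.0525]
ee_rot: [0.105, 1.568, -0.105]
wrist_force: [-0.8, -0.8, -0.2]
opening: -0.002
```

carry_out([
  [0, [0.003, 0, 0], 0],
  [0, [0.006, 0, 0], 0],
  [0, [0.009, 0, 0], 0],
  [0, [0.011, 0, 0], 0],
  [0, [0.011, 0, 0], 0],
])

```text
clock: 11.8
position: [0.483, 0.3367, 0.0413]
ee_rot: [0.105, 1.568, -0.105]
wrist_force: [0.0, 0.2, -0.1]
opening: -0.001
```

carry_out([
  [0, [0.002, 0, 0], 0],
  [0, [0.004, 0, 0], 0],
  [0, [0.006, 0, 0], 0],
  [0, [0.0065, 0, 0], 0],
  [0, [0.0065, 0, 0], 0],
])

```text
clock: 12.3
position: [0.4829, 0.3366, 0.0348]
ee_rot: [0.105, 1.568, -0.105]
wrist_force: [0.6, 0.8, 0.4]
opening: 0.002
```

carry_out([
  [0, [0.0007, 0, 0], 0],
  [0, [0.0007, 0, 0], 0],
])

```text
clock: 12.5
position: [0.4829, 0.3366, 0.0342]
ee_rot: [0.105, 1.568, -0.105]
wrist_force: [-0.6, -0.9, 0.9]
opening: -0.003
```

carry_out([
  [0, [0.0005, 0, 0], 0],
  [0, [0.0005, 0, 0], 0],
])

```text
clock: 12.7
position: [0.483, 0.3367, 0.0341]
ee_rot: [0.105, 1.568, -0.105]
wrist_force: [-2.1, -0.6, 6.1]
opening: 0.003
```

carry_out([
  [0, [0.0004, 0, 0], 0],
  [0, [0.0004, 0, 0], 0],
])

```text
clock: 12.9
position: [0.4829, 0.3367, 0.0341]
ee_rot: [0.105, 1.568, -0.105]
wrist_force: [-3.9, -2.1, 10.3]
opening: -0.004
```

carry_out([
  [0, [-0.01, 0, 0], 0],
  [0, [-0.04, 0, 0], 0],
  [0, [-0.08, 0, 0], 0],
  [0, [-0.12, 0, -0.02], 0],
  [0, [-0.13, 0, -0.06], 0],
])

```text
clock: 13.4
position: [0.4253, 0.3452, 0.168]
ee_rot: [0.11, 1.563, -0.103]
wrist_force: [-0.6, 0.9, -1.1]
opening: -0.0
```

carry_out([
  [0, [-0.01, 0, -0.04], 0],
  [0, [-0.02, 0, -0.06], 0],
  [0, [-0.02, 0, -0.06], 0],
  [0, [-0.02, 0, -0.06], 0],
])

```text
clock: 13.8
position: [0.3643, 0.3528, 0.1839]
ee_rot: [0.105, 1.567, -0.104]
wrist_force: [0.6, -0.5, -0.4]
opening: 0.002
```

Run:
```python
from h import *
T=dict(filter=(.483,.3366),big=(.509,.1035),bolt=(.496,-.346),small=(.586,-.125))
for n in ('top','scene'):
    s=cams.get_image(n); save(s,n+'6.png'); K=s['K']
    for k,t in T.items():
        v=s['view']@np.array([*t,.036,1]); c,r=K[0,0]*v[0]/-v[2]+K[0,2],K[1,1]*v[1]/v[2]+K[1,2]
        print(n,k,round(c),round(r),np.round(np.median([w(s,c+i,r+j)[2] for i in (-3,-1,1,3) for j in (-3,-1,1,3)]),4))
print(robot.get_obs()['position'],robot.get_obs()['wrist_force'])
```

```text
top filter 143 212 0.0355
top big 236 199 0.0349
top bolt 416 200 0.0339
top small 326 167 0.0453
scene filter 385 162 0.0324
scene big 316 203 0.0336
scene bolt 143 278 0.0347
scene small 248 267 0.0438
[0.36467095 0.3524517  0.183073  ] [ 0.39120872 -0.32126723 -0.18051675]
```

View pics/top6.png

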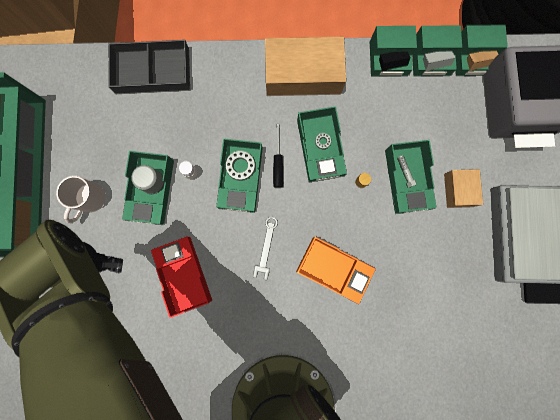

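View pics/scene6.png

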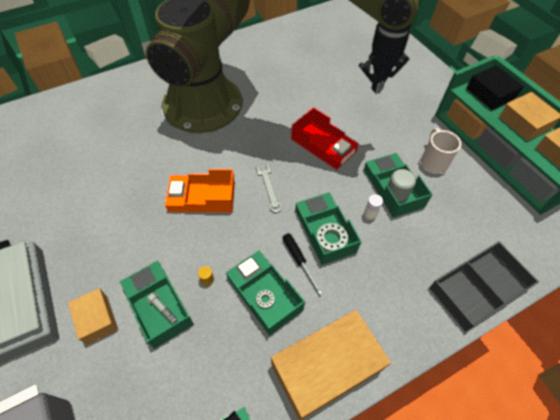

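Both views show the three keys down at about 34 mm, the small-ring key still up at about 45 mm, and nothing moved. I hand the job in.

```bash
python3 -c "
from h import *
print(job.job_done())"
```

```text
the job is handed in; nothing more can be done
None
```

I pressed the three confirm keys with the shut fingertips in the order asked: bolt bin, large bearing ring bin, filter canister bin. The job was handed in at about 14 s.

- **Presses:** each key went down until the fingertip stopped at 34.0–34.1 mm above the table. The force readings at the stop peaked at about 11 N vertically. I then lifted clear, and the arm was touching nothing at hand-in.
- **Last checks:** the depth images put the three pressed keys at about 34 mm (single readings 32.4–35.5 mm). The small bearing ring's key is still up at about 44–45 mm.
- **Surroundings:** by eye, the bins, the parts, the red and orange look-alikes and the other things on the bench were unmoved in the last top and scene pictures.
- **Disagreements:** the cameras' estimates of a key's position differed by roughly 3–6 mm, so I aimed between them. The networks also gave some wrong hits, including the orange and red bins. I chose the bins by colour and contents in the pictures instead.

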